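# Sort inspected cut-glass dishes into the covered pass nest and the open reject nest

### The job

First lift the stiff lid of the covered nest by its knob and leave it standing about 75 degrees open. Then, sliding the upside-down blue dishes flat along the bench without lifting them, push the dish with the round tag (passed) fully into that nest and the dish with the long strip tag (rejected) fully into the open nest without a lid. Leave everything else on the bench where it is.

Things in the scene. Friction and masses are not known exactly. Their poses are not given: they have to be found in the camera images.
- dish_disc_centre (a point): centre (half-way up, 16.5 above the underside) of a loose blue cut-glass dish lying upside down: round, 96 mm across, upright side from the bench up to 24, then bevelled in to a flat foot 78 across at 33 height; about 0.35 kg, too wide to grip; slides on the bench. PASSED: a round off-white tag, 32 across and 3 thick, on top of the foot. Its z axis points up
- dish_strip_centre (a point): centre (half-way up, 16.5 above the underside) of a loose blue cut-glass dish lying upside down: round, 96 mm across, upright side from the bench up to 24, then bevelled in to a flat foot 78 across at 33 height; about 0.35 kg, too wide to grip; slides on the bench. REJECTED: a long off-white strip tag, 56 x 13 and 3 thick, on top of the foot. Its z axis points up
- dish_disc: the same dish with the round tag; origin at the centre of its underside
- dish_strip: the same dish with the strip tag; origin at the centre of its underside
- pass_nest (a point): the covered (pass) nest on the robot's left: centre of its floor, at bench height; three wooden walls, mouth towards the middle of the bench, with the aluminium lid on top. Its x axis points from the mouth straight into the nest, z up; all in mm: inside 124 wide, 112 deep (mouth line at x = -56, back wall at x = +56), no floor: the bare bench. Walls 12 thick, 42 high; at the mouth two short cheeks flare outward for another 30 towards -x. Fixed
- reject_nest (a point): the open (reject) nest on the robot's right: centre of its floor, at bench height; three wooden walls, mouth towards the middle of the bench, no lid. Its x axis points from the mouth straight into the nest, z up; all in mm: inside 124 wide, 112 deep (mouth line at x = -56, back wall at x = +56), no floor: the bare bench. Walls 12 thick, 30 high; at the mouth two short cheeks flare outward for another 30 towards -x. Fixed
- lid (a joint): opening angle of the pass nest's lid in rad: 0 shut, grows as it opens, 1.31 = 75 degrees, stop at 1.9. The hinge is stiff (about 0.4 N m of friction, lid 0.22 kg) and stays where it is left. Shut, a 22 mm deep apron under its front edge closes the mouth
- lid_knob (a point): centre of the dark wooden ball knob, 26 mm across, on a thin stalk 36 mm beyond the lid's front edge (over the mouth side); about 45 mm above the bench when shut. It swings on a radius of 164 mm about the hinge line
- lid_hinge (a point): point on the lid's hinge axis, at the middle of the nest's back wall, 42.5 mm above the bench; the axis runs along the pass nest's y. The lid sheet is 128 x 148 x 5 mm
- tumbler_a: blue glass tumbler, 72 wide, 85 tall; a bystander, origin at its underside (mm)
- tumbler_b: clear glass tumbler, 72 wide, 85 tall; a bystander, origin at its underside (mm)
- grit_jar: white jar with a steel cap, 60 wide, 70 tall; a bystander, origin at its underside (mm)
- wrench: steel wrench lying flat; a bystander, origin at its underside (mm)
- dressing_stone: grey stone stick, 90 x 25 x 20; a bystander, origin at its underside (mm)
- grinding_wheel: grey grinding wheel lying flat, 90 wide, 14 thick, 22 bore; a bystander, origin at its underside (mm)
- brush: bench brush lying flat; a bystander, origin at its underside (mm)
Mind the look-alikes: they are no part of the job. What is shaped like the part that bears reject_nest but green is not meant.

How it is judged (in metres and radians):
On the way, in this order (a step that is already met when the one before it is completed fails the run):
1. the lid is raised to about 75 degrees (value of joint lid between 1.15 and 1.47 rad), for 0.2 s.
2. the dish with the round tag is fully inside the pass nest, the lid still at about 75 degrees (all of step 1 and x of dish_disc_centre in the frame of pass_nest between -0.013 and 0.02 m and y of dish_disc_centre in the frame of pass_nest between -0.03 and 0.03 m and height (world z) of dish_disc_centre below 0.022 m and angle between dish_disc_centre's own z axis and vertical below 0.1 rad), for 0.2 s.
At the end, for the whole second after the job is handed in: The lid stands 66 to 84 degrees open (1.15 to 1.47 rad) and at rest; the round-tag dish lies flat and still on the bench inside the pass nest and the strip-tag dish likewise inside the reject nest, each wholly between its walls (sticking out of the mouth by no more than 5 mm) (all of step 2 and x of dish_strip_centre in the frame of reject_nest between -0.013 and 0.02 m and y of dish_strip_centre in the frame of reject_nest between -0.03 and 0.03 m and height (world z) of dish_strip_centre below 0.022 m and angle between dish_strip_centre's own z axis and vertical below 0.1 rad and linear speed of each of dish_disc, dish_strip below 0.01 m/s and velocity of joint lid below 0.05 rad/s); the robot touches nothing.
It fails at once if a dish is lifted off the bench by more than 15 mm or tipped (height (world z) of any of dish_disc_centre, dish_strip_centre above 0.0315 m or angle between any of dish_disc_centre, dish_strip_centre's own z axis and vertical above 0.35 rad).
It fails at once if a bystander is moved by more than 40 mm (distance of any of tumbler_a, tumbler_b, grit_jar, wrench, dressing_stone, grinding_wheel, brush from where it was at the start of the episode above 0.04 m).
It also fails if it takes over 72 s, if anything falls off the work surface, if the arm or the gripper's body presses on something with over 40 N, if the wrist force passes 120 N, or if a joint passes its speed limit or range.

### The arm

A 6-joint arm with a two-finger parallel gripper is mounted at the origin on the work surface. World frame = base frame: x ahead of the robot, y to its left, z up, the work surface at z = 0. Lengths are in m, angles in degrees, forces in N, time in s.
With the tool pointing down it reaches from about 0.275 to 0.75 m from the base axis. Payload 10.2 kg.
Tool frame: the origin (TCP) lies between the finger pads; the fingertips stand 22 mm ahead of it and the grasp point (between the pads) lies 3 mm ahead of it; z points along the fingers, y is the direction in which the jaws open and shut (so a half turn about z gives the same grasp; the last joint's range is limited). The gripper opens to 85 mm and grips with 20 to 120 N. Pads are 22 mm wide; open, the fingers measure 114 mm over their backs; the gripper's body (76 mm by 85 mm) begins 54 mm behind the grasp point. The pads swing forward as they close: fully open they stand 13 mm farther back than shut.
Start: joints at [-87.17, 17.928, 85.812, -0, 76.261, -12.8], TCP at [0.141, -0.506, 0.253] pointing down, gripper open.
Joint ranges: [-168.41, 168.41], [-55.51, 124.54], [10.69, 146.95], [-70.63, 250.63], [1, 178], [-165.06, 165.06]. Speed limits (degrees/s): [136.94, 136.94, 172.46, 180, 180, 180].

### API

Orientations are given as [roll, pitch, yaw] about the fixed x, y, z axes, in that order (R = Rz(yaw) Ry(pitch) Rx(roll)).
In Python, from cell import manip gives the robot as it stands.
- The arm moves only by the tool jog_arm, never from a script. Its argument "targets" is a list that holds one entry, the list of rows, each a list of 7 numbers: the shift along the tool's x, y, z in m, then the turn, a rotation vector about the tool's x, y, z in rad, then the finger opening in m, from 0 to 0.0854. In form: [[[dx, dy, dz, wx, wy, wz, claw], ...]]. A call has 1 to 12 rows; each row is the pose to reach, as a shift and turn from the pose commanded when the call began, along the tool's axes at that moment; what a row does not reach only later rows make up. A row lasts 1/10 s, in which the tool goes at most 50 mm and 8.59 degrees, less where a joint would pass 70% of its speed; a pose out of reach is approached as far as the arm can. A call with a gripper value outside its range is refused whole. The fingers move at their own pace and stop on an object; the grip force is fixed at half the most. Time passes only in rows, so rows that repeat a pose let the fingers close. It gives the time, the measured TCP pose, the force and the opening at its end, in the units of the state.
- manip.observe(): the state, without advancing time (a new reading comes with each control period).
- manip.get_image(name): name is "scene" or "top"; returns (picture, depth): 384x512x3 uint8, blue, green, red; 384x512 float32, m along the optical axis (not along the pixel's ray), 0 where there is no reading.
- manip.camera_model(name): a dict with "mtx" (3x3 intrinsics, pixels), "pose" (4x4, takes a point from camera to world coordinates). Camera axes: x right, y down, z forward; pixel columns grow to the right and rows downward; lengths in m; the calibration is good to about 2 mm. A picture is of the moment at which its call begins. camera_model takes no time and is no camera call.
- manip.job_done(): hands the job in, once; it reports no verdict.
The state is a dict: "t": time; "q": joint angles; "qd": joint speeds; "joint_torque": joint torques, N m; "tool_pos": TCP position; "eef_rot": TCP orientation; "force": force on the tool from outside, world axes, zero at the start; "ft_torque": the same for the moment, N m; "finger_gap": finger opening in m.
Only numpy, scipy, OpenCV 4.12 (cv2) and the standard library are available. Lean on these libraries where they do the work, as an engineer would, in place of code of your own. Each camera call takes 0.05 s, during which the arm holds its last target.

## Working session

There is one attempt and no reset: what is moved stays moved. The work goes in short steps, Python scripts to look and compute and a tool call to move; the robot and the scene stay as the last step left them, time stands still between calls to the robot, and variables do not carry over. Pictures are saved under pics/ and viewed, and the job is handed in when it is done.

Besides the shell and the picture viewer there is one more tool, called as name(argument=value, ...), one argument or row to a line, values as JSON. jog_arm: Moves the arm, as the interface text tells. Its arguments: {"type":"object","properties":{"targets":{"type":"array"}},"required":["targets"]}

```bash
ls; mkdir -p pics; python3 - <<'E'
from cell import manip
import cv2,numpy as np
s=manip.observe();print(s)
for n in("scene","top"):
    im,d=manip.get_image(n);cv2.imwrite(f"pics/{n}0.png",im);np.save(f"{n}0.npy",d);m=manip.camera_model(n);print(n,np.round(m["mtx"],1),np.round(m["pose"],3))
E
```

```text
pics
{'t': 0.0, 'q': array([-8.71706975e+01,  1.79594866e+01,  8.58547306e+01, -3.41469786e-03,
        7.62599854e+01, -1.28012158e+01]), 'qd': array([-0.05067758,  0.05105956, -0.06951949,  0.1190489 ,  0.02416957,
       -0.06189801]), 'joint_torque': array([-1.10805955e-03, -4.12266934e+01, -2.59741741e+01, -2.34227236e-04,
        4.16783238e-03,  6.30332309e-06]), 'tool_pos': array([ 0.14140356, -0.50535662,  0.25272994]), 'eef_rot': array([-1.79926907e+02, -1.32074817e-02,  1.56313231e+01]), 'force': array([-0.39358364,  0.10464157,  0.2830972 ]), 'ft_torque': array([-0.07380333,  0.03175459,  0.00125114]), 'finger_gap': 0.08557676409544802}
scene [[362.8   0.  250.8]
 [  0.  362.8 192.6]
 [  0.    0.    1. ]] [[-0.831  0.417 -0.37   0.968]
 [ 0.557  0.599 -0.576  0.665]
 [-0.019 -0.684 -0.729  0.949]
 [ 0.     0.     0.     1.   ]]
top [[464.4   0.  253.9]
 [  0.  464.4 195.3]
 [  0.    0.    1. ]] [[-0.017 -0.998  0.058  0.466]
 [-1.     0.017 -0.003 -0.041]
 [ 0.003 -0.059 -0.998  1.394]
 [ 0.     0.     0.     1.   ]]
```

View pics/scene0.png

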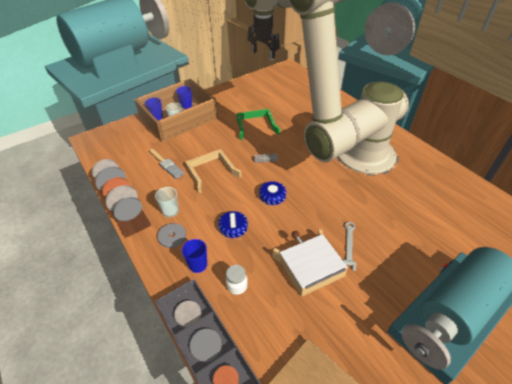

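View pics/top0.png

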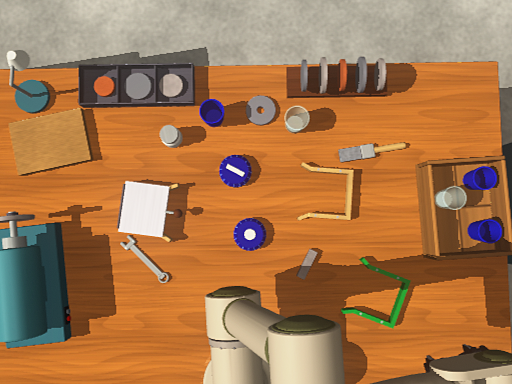

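The round-tag dish is at top (250,235) and the strip-tag dish at (236,171). The covered nest is at (145,210) with its knob near (172,212), the open wooden nest is at (330,192), and the green decoy is at (385,295). Next I'll zoom in and measure.

```bash
cat > h.py <<'E'
import numpy as np,cv2
from cell import manip
def ray(n,u,v):
    m=manip.camera_model(n);d=np.linalg.inv(m["mtx"])@[u,v,1];P=m["pose"];return P[:3,3],P[:3,:3]@d
def onz(n,u,v,z):
    o,d=ray(n,u,v);return o+d*(z-o[2])/d[2]
def cloud(n,D):
    m=manip.camera_model(n);K=m["mtx"];v,u=np.indices(D.shape);P=np.stack([(u-K[0,2])/K[0,0]*D,(v-K[1,2])/K[1,1]*D,D],-1)
    return P@m["pose"][:3,:3].T+m["pose"][:3,3]
E
python3 - <<'E'
from h import *
im=cv2.imread("pics/top0.png");D=np.load("top0.npy");C=cloud("top",D)
a=cv2.resize(im[160:260,100:200],None,fx=5,fy=5,interpolation=2);b=cv2.resize(im[150:240,280:380],None,fx=5,fy=5,interpolation=2)
cv2.imwrite("pics/za.png",a);cv2.imwrite("pics/zb.png",b)
s=cv2.imread("pics/scene0.png");cv2.imwrite("pics/zs.png",cv2.resize(s[220:300,260:365],None,fx=6,fy=6,interpolation=2))
hsv=cv2.cvtColor(im,cv2.COLOR_BGR2HSV)
# dishes: blue
m=cv2.inRange(hsv,(110,120,40),(130,255,255));m=cv2.morphologyEx(m,cv2.MORPH_CLOSE,np.ones((3,3)))
for c in cv2.findContours(m,0,2)[0]:
    if cv2.contourArea(c)>200:
        (u,v),r=cv2.minEnclosingCircle(c);print("blue",u,v,r,onz("top",u,v,.024),"mean",onz("top",*c.reshape(-1,2).mean(0),.018))
for n,z in(("wood",0),):pass
# heights
for (x,y) in((145,210),(172,212),(179,213),(352,192),(330,168),(330,218),(249,235),(236,171)):print(x,y,im[y,x],C[y,x].round(3))
# lid white
m=cv2.inRange(hsv,(0,0,150),(180,40,255));
c=[c for c in cv2.findContours(m,0,2)[0] if cv2.contourArea(c)>1200]
for k in c:
    r=cv2.minAreaRect(k);print(r,[onz("top",*p,.047).round(4) for p in cv2.boxPoints(r)],onz("top",*r[0],.047))
# tags
for (u0,v0) in((249,235),(236,171)):
    w=m[v0-12:v0+13,u0-12:u0+13];y,x=np.nonzero(w);print("tag",onz("top",x.mean()+u0-12,y.mean()+v0-12,.036))
E
```

```text
blue 484.5 231.0 16.978025436401367 [ 0.4293321  -0.72272187  0.024     ] mean [ 0.43230186 -0.72437086  0.018     ]
blue 249.22357177734375 233.81707763671875 15.916621208190918 [ 0.43275141 -0.02969788  0.024     ] mean [ 0.43559814 -0.03137679  0.018     ]
blue 479.5 178.5 16.86722755432129 [ 0.58471451 -0.71500394  0.024     ] mean [ 0.59034363 -0.72144434  0.018     ]
blue 234.6834259033203 170.4585723876953 15.891470909118652 [0.62066498 0.01035709 0.024     ] mean [0.6238236  0.00453541 0.018     ]
blue 212.0737762451172 112.14753723144531 13.764310836791992 [0.79671152 0.07533076 0.024     ] mean [0.80056741 0.0736895  0.018     ]
145 210 [236 238 243] [0.507 0.271 0.046]
172 212 [198 205 202] [0.5   0.191 0.056]
179 213 [37 53 88] [0.497 0.171 0.056]
352 192 [ 57 113 167] [ 0.552 -0.341  0.001]
330 168 [ 84 159 215] [ 0.623 -0.271  0.031]
330 218 [ 90 166 224] [ 0.475 -0.268  0.028]
249 235 [226 240 243] [ 0.43  -0.029  0.036]
236 171 [234 248 251] [0.618 0.006 0.035]
((146.55853271484375, 209.0511016845703), (51.47698974609375, 51.002750396728516), 7.431407928466797) [array([0.4478, 0.35  , 0.047 ]), array([0.5942, 0.3308, 0.047 ]), array([0.5723, 0.1826, 0.047 ]), array([0.4261, 0.2026, 0.047 ])] [0.50988026 0.26650817 0.047     ]
((255.5, 43.5), (87.0, 511.0), 90.0) [array([1.1391, 0.7001, 0.047 ]), array([ 1.1154, -0.8219,  0.047 ]), array([ 0.852, -0.809,  0.047]), array([0.8761, 0.6961, 0.047 ])] [ 0.99491783 -0.05758399  0.047     ]
tag [ 0.43250231 -0.03013442  0.036     ]
tag [0.62167408 0.01022517 0.036     ]
```

View pics/za.png

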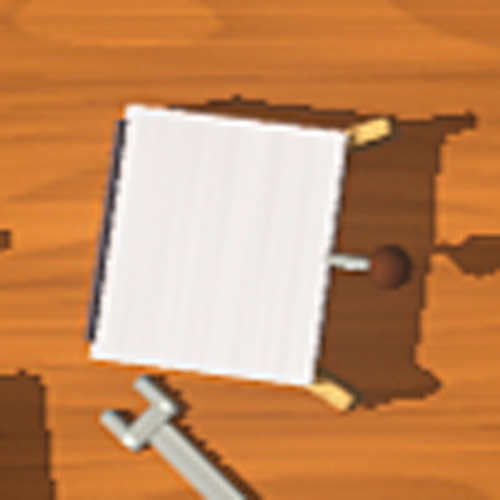

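View pics/zb.png

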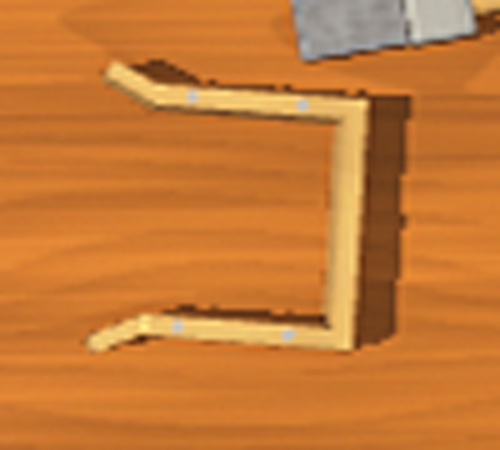

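View pics/zs.png

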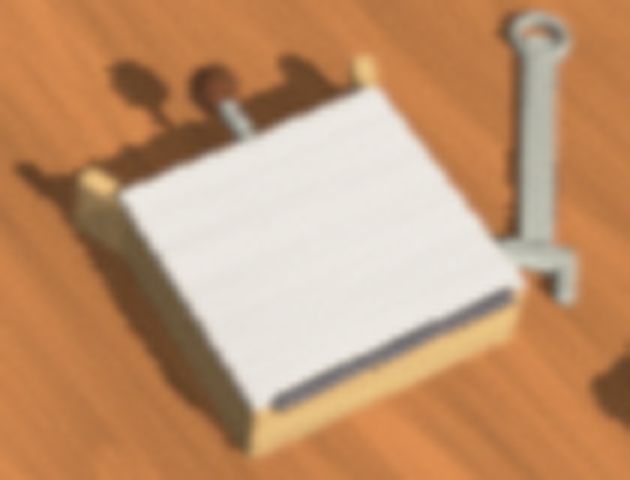

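The zooms show the lid corners at za px (128,105), (347,132), (315,385) and (92,357), the knob at za (390,267), and the reject nest's U shape.

```bash
python3 - <<'E'
from h import *
A=lambda x,y,z:onz("top",100+(x+.5)/5-.5,160+(y+.5)/5-.5,z)
B=lambda x,y,z:onz("top",280+(x+.5)/5-.5,150+(y+.5)/5-.5,z)
S=lambda x,y,z:onz("scene",260+(x+.5)/6-.5,220+(y+.5)/6-.5,z)
bl,fl,fr,br=[A(*p,.047) for p in((128,105),(347,132),(315,385),(92,357))]
print("lid",bl,fl,fr,br,[np.linalg.norm(p-q).round(4) for p,q in((bl,fl),(fl,fr),(fr,br),(br,bl))])
f=(fl+fr)/2;b=(bl+br)/2;x=(b-f)/np.linalg.norm(b-f);print("front mid",f,"back",b,"yaw",np.degrees(np.arctan2(x[1],x[0])),"w-yaw",np.degrees(np.arctan2(*(fl-fr)[1::-1])))
fl2,fr2,br2,bl2=[S(*p,.047) for p in((375,88),(122,192),(258,408),(525,288))];print("scene lid",fl2,fr2,br2,bl2)
k=A(390,267,.045);print("knob top",k,"scene",S(213,90,.045))
o1,d1=ray("top",177.6,212.9);o2,d2=ray("scene",260+213.5/6-.5,220+90.5/6-.5)
M=np.stack([d1,-d2],1);t=np.linalg.lstsq(M,o2-o1,rcond=None)[0];print("tri",o1+t[0]*d1,o2+t[1]*d2)
P=[B(*p,.03) for p in((368,98),(355,350),(337,118),(325,327),(155,105),(145,315))]
print("rej",*P,np.linalg.norm(P[0]-P[1]))
y=P[0]-P[1];print("yaw from back",np.degrees(np.arctan2(y[1],y[0]))-90)
for a,b_ in(((160,84),(365,98)),((150,335),(350,350)),((185,107),(330,120)),((185,318),(320,327))):
    q=B(*b_,.03)-B(*a,.03);print("side yaw",np.degrees(np.arctan2(q[1],q[0])))
E
```

```text
lid [0.59368436 0.3283194  0.047     ] [0.57581539 0.20108519 0.047     ] [0.4295117  0.22046005 0.047     ] [0.44781742 0.34920052 0.047     ] [np.float64(0.1285), np.float64(0.1476), np.float64(0.13), np.float64(0.1474)]
front mid [0.50266354 0.21077262 0.047     ] back [0.52075089 0.33875996 0.047     ] yaw 81.95614944186543 w-yaw -7.543730335694979
scene lid [0.42866444 0.22303467 0.047     ] [0.57298772 0.20036986 0.047     ] [0.59249007 0.32890709 0.047     ] [0.44865466 0.35165702 0.047     ]
knob top [0.49697836 0.17698157 0.045     ] scene [0.49633076 0.17603064 0.045     ]
tri [0.49723377 0.17674088 0.04647896] [0.49710865 0.17683793 0.04649169]
rej [ 0.61793716 -0.33986942  0.03      ] [ 0.46946359 -0.32787766  0.03      ] [ 0.60637695 -0.32121253  0.03      ] [ 0.48324365 -0.31064429  0.03      ] [ 0.61586324 -0.21393091  0.03      ] [ 0.49205721 -0.20508852  0.03      ] 0.1489570491344111
yaw from back -94.61758232114138
side yaw -94.87418124852218
side yaw -95.24722255684532
side yaw -96.09667546935904
side yaw -94.77292758420498
```

```bash
cat >> h.py <<'E'
from scipy.spatial.transform import Rotation as Ro
def rows(targets,claw):
    s=manip.observe();R0=Ro.from_euler('xyz',s["eef_rot"],degrees=True);p0=s["tool_pos"]
    for p,yaw in targets:
        Rt=Ro.from_euler('xyz',[180,0,yaw],degrees=True);d=R0.inv().apply(np.array(p)-p0);w=(R0.inv()*Rt).as_rotvec()
        print([*[float(round(a,4)) for a in d],*[float(round(a,3)) for a in w],claw])
E
python3 -c "
from h import *
rows([((.497,.177,.15),82)],.05)"
```

```text
[0.5262, -0.5612, 0.1036, -0.001, -0.001, -1.158, 0.05]
```

jog_arm(
  targets=[
    [[0.526,-0.561,0.1,-0.001,-0.001,-1.158,0.05],[0.526,-0.561,0.1,-0.001,-0.001,-1.158,0.05],[0.526,-0.561,0.1,-0.001,-0.001,-1.158,0.05],[0.526,-0.561,0.1,-0.001,-0.001,-1.158,0.05],[0.526,-0.561,0.1,-0.001,-0.001,-1.158,0.05],[0.526,-0.561,0.1,-0.001,-0.001,-1.158,0.05],[0.526,-0.561,0.1,-0.001,-0.001,-1.158,0.05],[0.526,-0.561,0.1,-0.001,-0.001,-1.158,0.05],[0.526,-0.561,0.1,-0.001,-0.001,-1.158,0.05],[0.526,-0.561,0.1,-0.001,-0.001,-1.158,0.05],[0.526,-0.561,0.1,-0.001,-0.001,-1.158,0.05],[0.526,-0.561,0.1,-0.001,-0.001,-1.158,0.05]],
  ],
)

```text
t: 1.3
tool_pos: [0.4169, 0.0242, 0.1756]
eef_rot: [180.0, 0.1, 82.0]
force: [0.5, -1.7, 0.6]
finger_gap: 0.0498
```

```bash
python3 -c "
from h import *
s=manip.observe();print(s['tool_pos'],s['eef_rot'],s['q'])
rows([((.497,.177,.15),82)],.05)"
```

```text
[0.41685796 0.02424925 0.17564875] [1.79976516e+02 7.99912169e-02 8.19949064e+01] [-1.27975040e+01  9.34841685e+00  1.09408012e+02 -8.87126568e-02
  6.12135154e+01 -4.74972794e+00]
[0.1625, 0.0581, 0.0254, 0.0, 0.001, -0.0, 0.05]
```

jog_arm(
  targets=[
    [[0,0,0,0,0,0,0.05]],
  ],
)

```text
t: 1.4
tool_pos: [0.4171, 0.0267, 0.175]
eef_rot: [-179.9, 0.0, 82.4]
force: [-0.4, -1.1, 0.2]
finger_gap: 0.05
```

```bash
python3 -c "
from h import *
s=manip.observe();print(s['tool_pos'],s['eef_rot'])
rows([((.497,.177,.11),82)],.05)"
```

```text
[0.41705198 0.02666351 0.17500586] [-1.79935354e+02  1.46530748e-02  8.23932017e+01]
[0.1596, 0.0594, 0.0649, -0.001, 0.0, 0.007, 0.05]
```

jog_arm(
  targets=[
    [[0.16,0.059,0.065,0,0,0,0.05],[0.16,0.059,0.065,0,0,0,0.05],[0.16,0.059,0.065,0,0,0,0.05],[0.16,0.059,0.065,0,0,0,0.05],[0.16,0.059,0.065,0,0,0,0.05],[0.16,0.059,0.065,0,0,0,0.05]],
  ],
)

```text
t: 2.0
tool_pos: [0.4969, 0.1717, 0.1103]
eef_rot: [-179.9, 0.1, 82.0]
force: [-1.3, -0.2, 0.2]
finger_gap: 0.0501
```

```bash
python3 - <<'E'
from h import *
s=manip.observe();print(s['tool_pos'],s['eef_rot'])
rows([((.497,.177,.049),82)],.05)
im,d=manip.get_image("scene");cv2.imwrite("pics/s1.png",cv2.resize(im[150:310,210:400],None,fx=4,fy=3.7))
E
```

```text
[0.49688666 0.17169169 0.11034546] [-1.79948395e+02  1.06827345e-01  8.20046607e+01]
[0.0054, -0.0006, 0.0613, -0.001, 0.002, 0.0, 0.05]
```

View pics/s1.png

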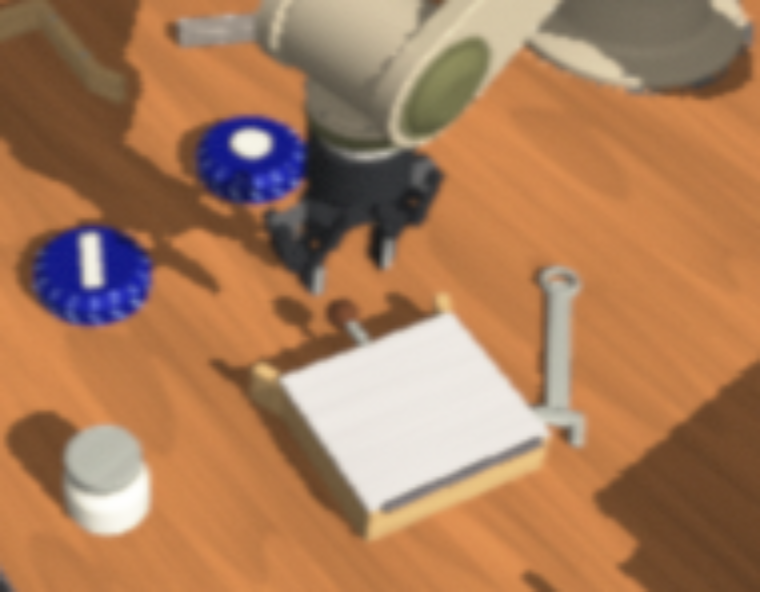

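The open fingers straddle the knob (picture px 343,310) with the jaws along the hinge axis. I'll descend and close.

jog_arm(
  targets=[
    [[0,0,0.02,0,0,0,0.05],[0,0,0.04,0,0,0,0.05],[0,0,0.061,0,0,0,0.05],[0,0,0.061,0,0,0,0.05],[0,0,0.061,0,0,0,0.05]],
  ],
)

```text
t: 2.55
tool_pos: [0.4974, 0.1712, 0.0507]
eef_rot: [179.9, 0.1, 81.9]
force: [-0.4, -0.5, 0.0]
finger_gap: 0.0501
```

```bash
python3 - <<'E'
from h import *
s=manip.observe();print(s['tool_pos'],s['eef_rot'])
rows([((.497,.177,.049),82)],.05)
im,d=manip.get_image("scene");cv2.imwrite("pics/s2.png",cv2.resize(im[190:270,260:360],None,fx=7,fy=7))
E
```

```text
[0.49744332 0.17124943 0.05071937] [1.79946494e+02 6.87252731e-02 8.19083742e+01]
[0.0056, -0.0012, 0.0017, 0.001, 0.001, -0.002, 0.05]
```

View pics/s2.png

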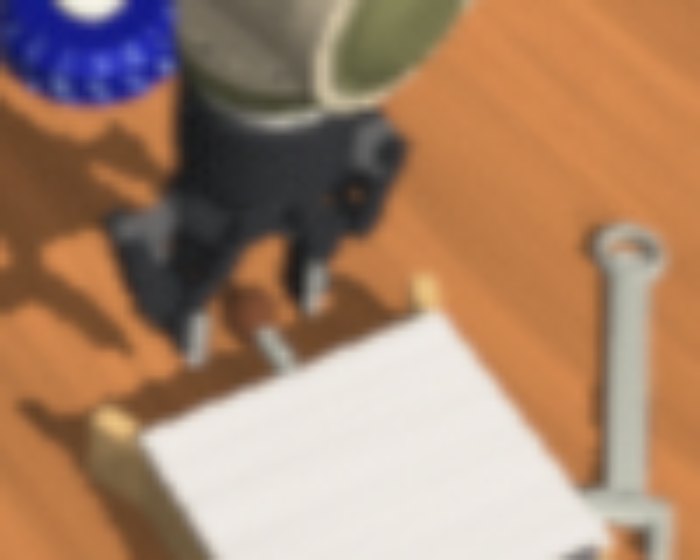

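The ball sits between the fingers. I'll shift +6 mm and close.

jog_arm(
  targets=[
    [[0.006,-0.001,0.002,0,0,0,0.05],[0.006,-0.001,0.002,0,0,0,0.05],[0.006,-0.001,0.002,0,0,0,0.015],[0.006,-0.001,0.002,0,0,0,0.015],[0.006,-0.001,0.002,0,0,0,0.015],[0.006,-0.001,0.002,0,0,0,0.015],[0.006,-0.001,0.002,0,0,0,0.015],[0.006,-0.001,0.002,0,0,0,0.015]],
  ],
)

```text
t: 3.4
tool_pos: [0.4987, 0.1781, 0.0485]
eef_rot: [179.7, 0.0, 82.0]
force: [5.3, -0.4, 0.2]
finger_gap: 0.0232
```

```bash
python3 - <<'E'
from h import *
s=manip.observe();print(s['tool_pos'],s['eef_rot'],s['force'],s['finger_gap'])
# arc: relative shift of knob; start angle a0 of knob line
p=s['tool_pos'];x=np.array([np.cos(np.radians(82)),np.sin(np.radians(82)),0])
a0=np.arcsin((.0462-.0425)/.164)
for deg in np.linspace(0,75,13):
    a=a0+np.radians(deg);print(round(deg,1),"fwd %.4f up %.4f"%(.164*(np.cos(a0)-np.cos(a)),.164*(np.sin(a)-np.sin(a0))))
E
```

```text
[0.49865799 0.17808495 0.04851313] [1.79735223e+02 2.33009530e-02 8.19752415e+01] [ 5.28822668 -0.35107409  0.21070091] 0.023183818748863348
0.0 fwd 0.0000 up 0.0000
6.2 fwd 0.0014 up 0.0178
12.5 fwd 0.0047 up 0.0354
18.8 fwd 0.0099 up 0.0525
25.0 fwd 0.0169 up 0.0689
31.2 fwd 0.0257 up 0.0845
37.5 fwd 0.0361 up 0.0990
43.8 fwd 0.0481 up 0.1124
50.0 fwd 0.0614 up 0.1243
56.2 fwd 0.0759 up 0.1347
62.5 fwd 0.0915 up 0.1434
68.8 fwd 0.1080 up 0.1505
75.0 fwd 0.1251 up 0.1556
```

Gap 23 mm, so the knob is held. First part of the arc:

jog_arm(
  targets=[
    [[0.001,0,-0.01,0,0,0,0.015],[0.0015,0,-0.018,0,0,0,0.015],[0.003,0,-0.027,0,0,0,0.015],[0.005,0,-0.035,0,0,0,0.015],[0.007,0,-0.044,0,0,0,0.015],[0.01,0,-0.0525,0,0,0,0.015],[0.01,0,-0.0525,0,0,0,0.015]],
  ],
)

```text
t: 4.1
tool_pos: [0.5, 0.1875, 0.1017]
eef_rot: [179.7, 0.1, 82.0]
force: [5.1, -6.0, 2.7]
finger_gap: 0.0233
```

```bash
python3 - <<'E'
from h import *
s=manip.observe();print(s['tool_pos'],s['eef_rot'],s['force'],s['finger_gap'])
im,d=manip.get_image("scene");cv2.imwrite("pics/s3.png",cv2.resize(im[170:300,240:370],None,fx=4.5,fy=4.5))
E
```

```text
[0.50001398 0.18750947 0.10168276] [1.79717209e+02 1.20775561e-01 8.19983253e+01] [ 5.14726337 -5.99745247  2.72513816] 0.023257735242649784
```

View pics/s3.png

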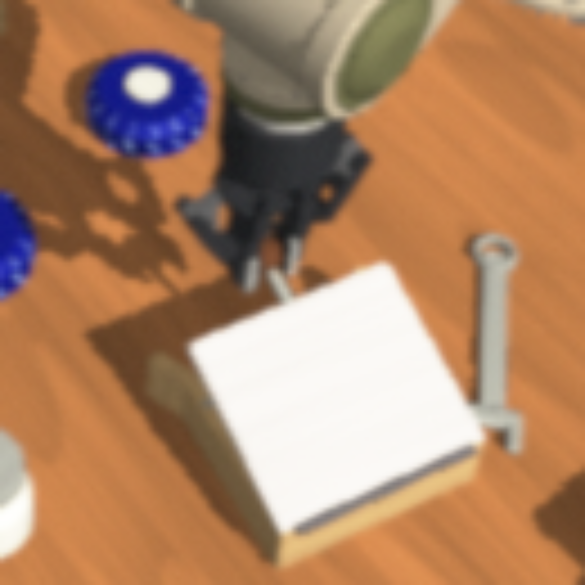

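The lid is rising, at about 18° now. Continuing.

jog_arm(
  targets=[
    [[0.0033,0,-0.008,0,0,0,0.015],[0.007,0,-0.0164,0,0,0,0.015],[0.0112,0,-0.0243,0,0,0,0.015],[0.0158,0,-0.032,0,0,0,0.015],[0.021,0,-0.0394,0,0,0,0.015],[0.0262,0,-0.0465,0,0,0,0.015],[0.032,0,-0.0534,0,0,0,0.015],[0.0382,0,-0.06,0,0,0,0.015],[0.0447,0,-0.066,0,0,0,0.015],[0.0515,0,-0.0718,0,0,0,0.015],[0.059,0,-0.0773,0,0,0,0.015],[0.066,0,-0.0822,0,0,0,0.015]],
  ],
)

```text
t: 5.35
tool_pos: [0.5094, 0.254, 0.1815]
eef_rot: [179.7, -0.0, 81.9]
force: [17.0, 7.9, -22.5]
finger_gap: 0.0214
```

jog_arm(
  targets=[
    [[0.0077,0,-0.0046,0,0,0,0.015],[0.0156,0,-0.0087,0,0,0,0.015],[0.0238,0,-0.0125,0,0,0,0.015],[0.0321,0,-0.0158,0,0,0,0.015],[0.0406,0,-0.0186,0,0,0,0.015],[0.05,0,-0.021,0,0,0,0.015],[0.05,0,-0.021,0,0,0,0.015]],
  ],
)

```text
t: 6.05
tool_pos: [0.5146, 0.3042, 0.2036]
eef_rot: [180.0, 0.1, 82.0]
force: [0.1, 0.2, -0.7]
finger_gap: 0.0151
```

```bash
python3 - <<'E'
from h import *
s=manip.observe();print(s['tool_pos'],s['eef_rot'],s['force'],s['finger_gap'])
im,d=manip.get_image("scene");cv2.imwrite("pics/s4.png",cv2.resize(im[150:310,240:400],None,fx=3.7,fy=3.7));np.save("s4.npy",d)
E
```

```text
[0.51463474 0.30420588 0.2035541 ] [1.79953431e+02 5.05098081e-02 8.20370139e+01] [ 0.09399474  0.1568025  -0.66044056] 0.015100681055750445
```

View pics/s4.png

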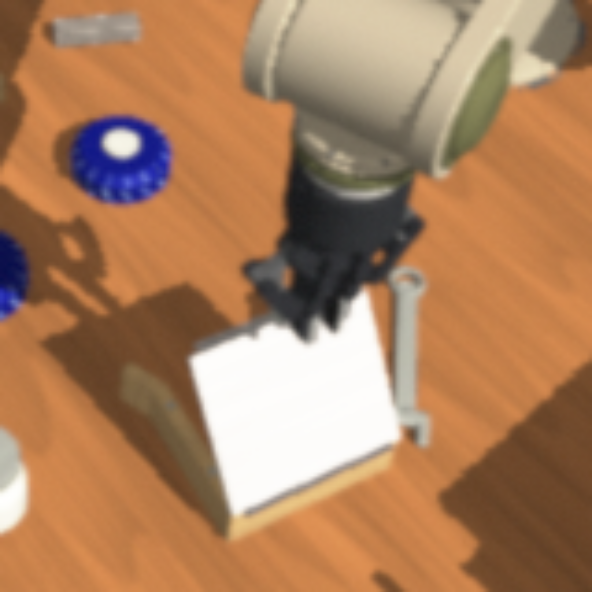

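The knob slipped out (gap 15 mm, no force), leaving the lid partly open. I'll measure its angle from depth.

```bash
cat >> h.py <<'E'
H=np.array([.5199,.3391,.0425]);XN=np.array([np.cos(np.radians(82)),np.sin(np.radians(82)),0]);YN=np.array([-XN[1],XN[0],0])
def lidang(D,n="scene",im=None):
    C=cloud(n,D);r=C-H;x=r@XN;y=r@YN;z=r[...,2]
    m=(D>0)&(np.abs(y)<.065)&(np.abs(y)>.035)&(np.hypot(x,z)<.125)&(np.hypot(x,z)>.03)&(z>.012)
    hsv=cv2.cvtColor(im,cv2.COLOR_BGR2HSV);m&=(hsv[...,1]<60)&(hsv[...,2]>90)
    a=np.degrees(np.arctan2(z[m],-x[m]));return m.sum(),np.median(a),np.percentile(a,[10,90])
E
python3 - <<'E'
from h import *
for n in("scene","top"):
    im,d=manip.get_image(n);print(lidang(d,n,im));cv2.imwrite(f"pics/{n}5.png",cv2.resize(im[150:260,90:210] if n=="top" else im[190:270,290:370],None,fx=5,fy=5))
E
```

```text
(np.int64(604), np.float64(58.14176964430513), array([56.08388849, 62.03244683]))
(np.int64(277), np.float64(57.49735300312968), array([51.04800143, 60.65486978]))
```

View pics/top5.png

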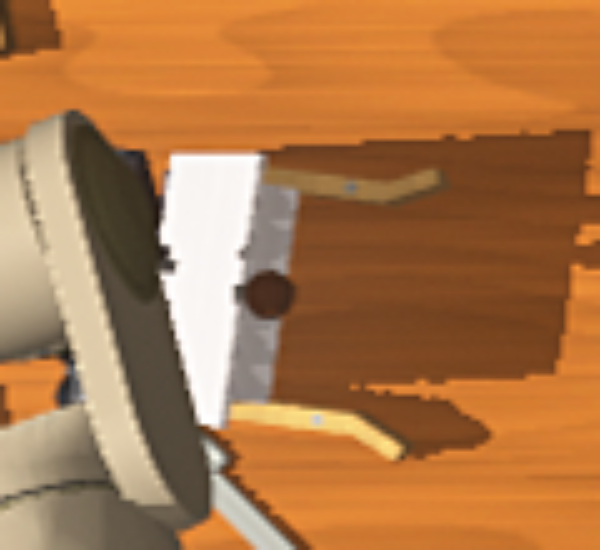

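View pics/scene5.png

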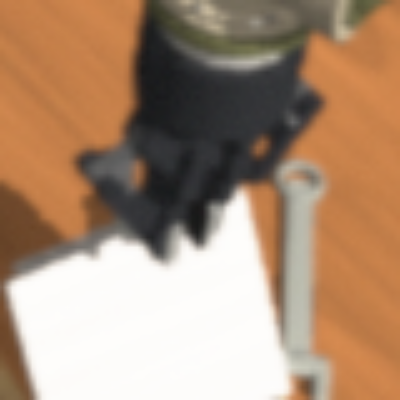

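The lid stands at about 57–58° with the knob visible on the mouth side at top crop (268,295). I'll go over and behind the knob with closed fingers and push it the remaining ~17° towards the nest.

jog_arm(
  targets=[
    [[0,0,-0.025,0,0,0,0.0],[0,0,-0.05,0,0,0,0.0],[-0.04,0,-0.05,0,0,0,0.0],[-0.08,0,-0.05,0,0,0,0.0],[-0.115,0,-0.05,0,0,0,0.0],[-0.115,0,-0.03,0,0,0,0.0],[-0.115,0,0.0,0,0,0,0.0],[-0.115,0,0.008,0,0,0,0.0],[-0.115,0,0.008,0,0,0,0.0]],
  ],
)

```text
t: 7.1
tool_pos: [0.4982, 0.1891, 0.1948]
eef_rot: [-179.9, 0.1, 82.0]
force: [-0.4, -0.0, 0.3]
finger_gap: -0.0001
```

jog_arm(
  targets=[
    [[0.01,0,0,0,0,0,0.0],[0.02,0,0,0,0,0,0.0],[0.03,0,0,0,0,0,0.0],[0.04,0,0,0,0,0,0.0],[0.05,0,0,0,0,0,0.0],[0.055,0,0,0,0,0,0.0],[0.055,0,0,0,0,0,0.0]],
  ],
)

```text
t: 7.8
tool_pos: [0.5065, 0.2446, 0.1959]
eef_rot: [179.9, 0.1, 82.0]
force: [-0.7, 0.1, 0.0]
finger_gap: 0.0003
```

```bash
python3 - <<'E'
from h import *
s=manip.observe();print(s['tool_pos'],s['eef_rot'],s['force'],s['finger_gap'],(s['tool_pos']-H)@XN,(s['tool_pos']-H)@YN)
for n in("scene","top"):
    im,d=manip.get_image(n);print(lidang(d,n,im));cv2.imwrite(f"pics/{n}6.png",cv2.resize(im[150:260,90:210] if n=="top" else im[160:290,260:390],None,fx=4,fy=4))
E
```

```text
[0.50652661 0.24462113 0.19588186] [1.79911483e+02 7.09000054e-02 8.20375815e+01] [-0.68015118  0.09781927  0.00279286] 0.0002904321892983435 -0.09542062648903105 9.431871503370014e-05
(np.int64(596), np.float64(67.29479517896385), array([65.60907493, 71.18906219]))
(np.int64(33), np.float64(67.51496359843804), array([66.43204254, 71.01176603]))
```

View pics/scene6.png

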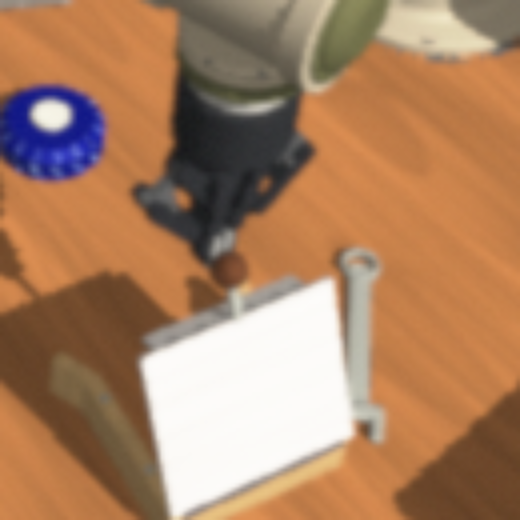

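The fingers push on the knob and the lid is now at ~64–67° (the depth is of the sheet's upper face, which biases it about +3°). Pushing 28 mm more.

jog_arm(
  targets=[
    [[0.008,0,0,0,0,0,0.0],[0.016,0,0,0,0,0,0.0],[0.022,0,0,0,0,0,0.0],[0.028,0,0,0,0,0,0.0],[0.028,0,0,0,0,0,0.0],[0.028,0,0,0,0,0,0.0]],
  ],
)

```text
t: 8.5
tool_pos: [0.5098, 0.2718, 0.1949]
eef_rot: [-180.0, 0.0, 82.0]
force: [-0.6, -0.3, -0.3]
finger_gap: -0.0004
```

```bash
python3 - <<'E'
from h import *
s=manip.observe();print(s['tool_pos'],s['force'],(s['tool_pos']-H)@XN)
for n in("scene","top"):
    im,d=manip.get_image(n);print(lidang(d,n,im));cv2.imwrite(f"pics/{n}7.png",cv2.resize(im[150:260,90:210] if n=="top" else im[160:290,260:390],None,fx=4,fy=4))
E
```

```text
[0.50981519 0.2718257  0.19492864] [-0.57963922 -0.33622655 -0.3424023 ] -0.0680231264788199
(np.int64(509), np.float64(77.37253384700684), array([75.99580165, 80.93450338]))
  return _methods._mean(a, axis=axis, dtype=dtype,
  ret = ret.dtype.type(ret / rcount)
Traceback (most recent call last):
  File "h.py", line 21, in lidang
    a=np.degrees(np.arctan2(z[m],-x[m]));return m.sum(),np.median(a),np.percentile(a,[10,90])
                                                                     ~~~~~~~~~~~~~^^^^^^^^^^^
IndexError: index -1 is out of bounds for axis 0 with size 0
```

View pics/scene7.png

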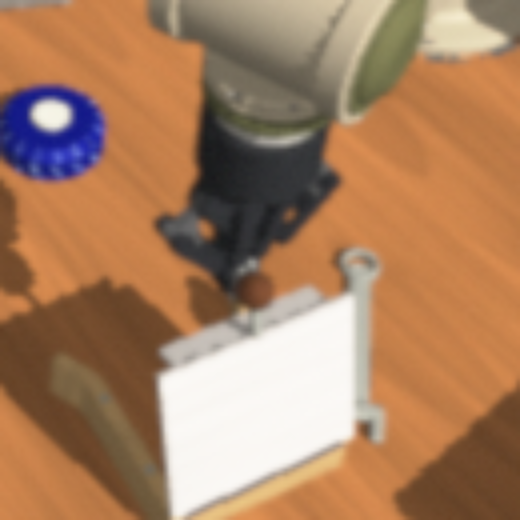

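The lid is at about 75°. I'll retreat and check the slope and the knob with a clear view.

jog_arm(
  targets=[
    [[-0.03,0,0,0,0,0,0.0],[-0.08,0,0,0,0,0,0.0],[-0.13,0,0,0,0,0,0.0],[-0.18,0,-0.01,0,0,0,0.06],[-0.23,0,-0.01,0,0,0,0.06],[-0.28,0,-0.01,0,0,0,0.06],[-0.33,0,-0.01,0,0,0,0.06],[-0.38,0,-0.01,0,0,0,0.06],[-0.38,0,-0.01,0,0,0,0.06]],
  ],
)

```text
t: 9.5
tool_pos: [0.4563, -0.1095, 0.2058]
eef_rot: [180.0, 0.1, 81.6]
force: [-0.2, 0.1, 0.2]
finger_gap: 0.0596
```

```bash
python3 - <<'E'
from h import *
s=manip.observe();print(s['tool_pos'],s['eef_rot'])
im,d=manip.get_image("scene");print(lidang(d,"scene",im))
C=cloud("scene",d)-H;x=C@XN;y=C@YN;z=C[...,2];hsv=cv2.cvtColor(im,cv2.COLOR_BGR2HSV)
m=(abs(y)<.065)&(z>.015)&(z<.115)&(x<.02)&(x>-.06)&(hsv[...,1]<50)&(hsv[...,2]>180)
c=np.polyfit(z[m],x[m],1);print(m.sum(),"slope angle",np.degrees(np.arctan2(1,-c[0])),c)
cv2.imwrite("pics/s8.png",im)
im,d=manip.get_image("top");cv2.imwrite("pics/t8.png",im);C=cloud("top",d)
cv2.imwrite("pics/t8z.png",cv2.resize(im[150:260,90:210],None,fx=5,fy=5))
E
```

```text
[ 0.45633785 -0.1094891   0.20579956] [1.79959081e+02 1.17259835e-01 8.16111688e+01]
(np.int64(508), np.float64(77.3394526165776), array([75.87828722, 81.03267031]))
1185 slope angle 73.51809572973391 [-0.29586999  0.00547305]
```

View pics/t8.png

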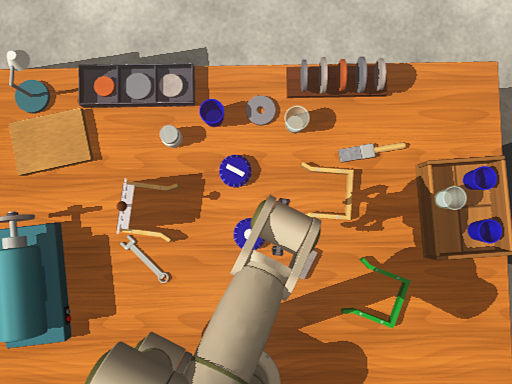

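View pics/t8z.png

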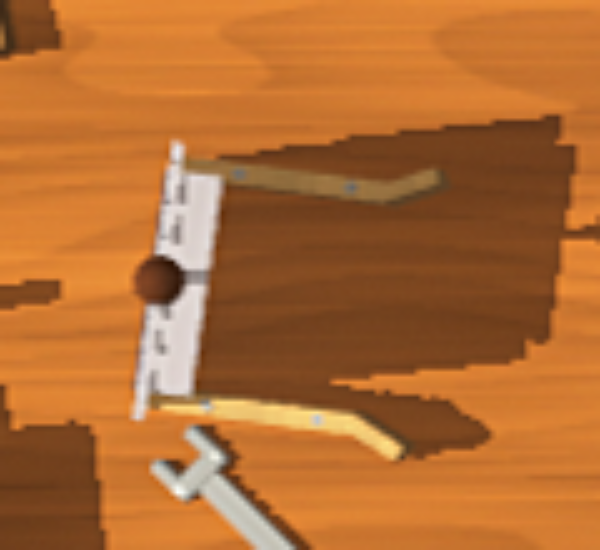

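The lid is at 73.5° by slope fit, well inside 66–84, and both nest walls are visible. I'll check the pass nest centre from the wall kinks (t8z (385,190) and (350,416)) and plan the push.

```bash
cat >> h.py <<'E'
def bez(p0,N,yawn,lead,n,claw,off,z=.028,end=0.0,flip=0,tstart=0):
    xn=np.array([np.cos(np.radians(yawn)),np.sin(np.radians(yawn))]);p0=np.array(p0);p2=np.array(N)+end*xn;p1=np.array(N)-lead*xn
    t=np.linspace(0,1,400)[:,None];B=(1-t)**2*p0+2*t*(1-t)*p1+t*t*p2;T=np.gradient(B,axis=0);s=np.r_[0,np.cumsum(np.linalg.norm(np.diff(B,axis=0),axis=1))]
    out=[]
    for q in np.linspace(0,s[-1],n):
        b=np.array([np.interp(q,s,B[:,i]) for i in(0,1)]);g=np.array([np.interp(q,s,T[:,i]) for i in(0,1)]);g/=np.linalg.norm(g)
        w=b-off*g;out.append(((w[0],w[1],z),np.degrees(np.arctan2(g[1],g[0]))+flip))
    print("len",s[-1]);return out
E
python3 - <<'E'
from h import *
A=lambda x,y,z:onz("top",90+(x+.5)/5-.5,150+(y+.5)/5-.5,z)
a,b=A(385,190,.042),A(350,416,.042);print(a,b,np.linalg.norm(a-b),"centre",(a+b)/2+.056*XN)
P=bez((.4325,-.030),(.512,.278),82,.18,20,.06,.0485,end=-.002)
for p in P:print(np.round(p[0],4),round(p[1],1))
p,y=P[0];g=np.array([np.cos(np.radians(y)),np.sin(np.radians(y))])
print("approach");rows([((p[0]-.03*g[0],p[1]-.03*g[1],.12),y),((p[0]-.03*g[0],p[1]-.03*g[1],.028),y)],.06)
E
```

```text
[0.57165857 0.20900946 0.042     ] [0.44051058 0.23006858 0.042     ] 0.13282801355621057 centre [0.51387827 0.27499403 0.042     ]
len 0.31697267482096597
[ 0.4138 -0.0747  0.028 ] 67.3
[ 0.4209 -0.0596  0.028 ] 68.3
[ 0.4277 -0.0444  0.028 ] 69.3
[ 0.4343 -0.029   0.028 ] 70.3
[ 0.4405 -0.0135  0.028 ] 71.3
[0.4465 0.0021 0.028 ] 72.2
[0.4522 0.0178 0.028 ] 73.1
[0.4576 0.0336 0.028 ] 73.9
[0.4627 0.0495 0.028 ] 74.7
[0.4677 0.0654 0.028 ] 75.5
[0.4723 0.0814 0.028 ] 76.3
[0.4768 0.0975 0.028 ] 77.0
[0.481  0.1137 0.028 ] 77.7
[0.485  0.1299 0.028 ] 78.4
[0.4888 0.1461 0.028 ] 79.1
[0.4924 0.1624 0.028 ] 79.7
[0.4959 0.1788 0.028 ] 80.3
[0.4991 0.1951 0.028 ] 80.9
[0.5021 0.2115 0.028 ] 81.4
[0.505 0.228 0.028] 82.0
approach
[-0.0047, -0.0546, 0.0857, 0.0, 0.001, 0.254, 0.06]
[-0.0046, -0.0546, 0.1777, 0.0, 0.001, 0.254, 0.06]
```

jog_arm(
  targets=[
    [[-0.005,-0.055,0.04,0,0,0.254,0.06],[-0.005,-0.055,0.08,0,0,0.254,0.06],[-0.005,-0.055,0.12,0,0,0.254,0.06],[-0.005,-0.055,0.15,0,0,0.254,0.06],[-0.005,-0.055,0.177,0,0,0.254,0.06],[-0.005,-0.055,0.177,0,0,0.254,0.06],[-0.005,-0.055,0.177,0,0,0.254,0.06]],
  ],
)

```text
t: 10.3
tool_pos: [0.4023, -0.1015, 0.0293]
eef_rot: [180.0, 0.1, 67.5]
force: [0.7, -0.1, 0.0]
finger_gap: 0.0604
```

```bash
python3 - <<'E'
from h import *
s=manip.observe();print(s['tool_pos'],s['eef_rot'],s['force'])
P=bez((.4325,-.030),(.512,.278),82,.18,31,.06,.0485,end=-.002)
rows(P[:11],.06)
im,d=manip.get_image("scene");cv2.imwrite("pics/s9.png",cv2.resize(im[110:260,200:350],None,fx=4,fy=4))
E
```

```text
[ 0.40232044 -0.10154078  0.02934475] [1.79974635e+02 5.85951567e-02 6.75152962e+01] [ 0.74003087 -0.07499346  0.01896498]
len 0.31697267482096597
[0.0291, 0.0003, 0.0013, 0.0, 0.001, 0.004, 0.06]
[0.0397, 0.0009, 0.0013, 0.0, 0.001, -0.007, 0.06]
[0.0503, 0.0013, 0.0013, 0.0, 0.001, -0.019, 0.06]
[0.0609, 0.0016, 0.0013, 0.0, 0.001, -0.03, 0.06]
[0.0714, 0.0017, 0.0013, 0.0, 0.001, -0.041, 0.06]
[0.082, 0.0018, 0.0013, 0.0, 0.001, -0.052, 0.06]
[0.0926, 0.0017, 0.0013, 0.0, 0.001, -0.063, 0.06]
[0.1032, 0.0015, 0.0012, 0.0, 0.001, -0.073, 0.06]
[0.1137, 0.0011, 0.0012, 0.0, 0.001, -0.083, 0.06]
[0.1243, 0.0007, 0.0012, 0.0, 0.001, -0.093, 0.06]
[0.1349, 0.0001, 0.0012, 0.0, 0.001, -0.102, 0.06]
```

View pics/s9.png

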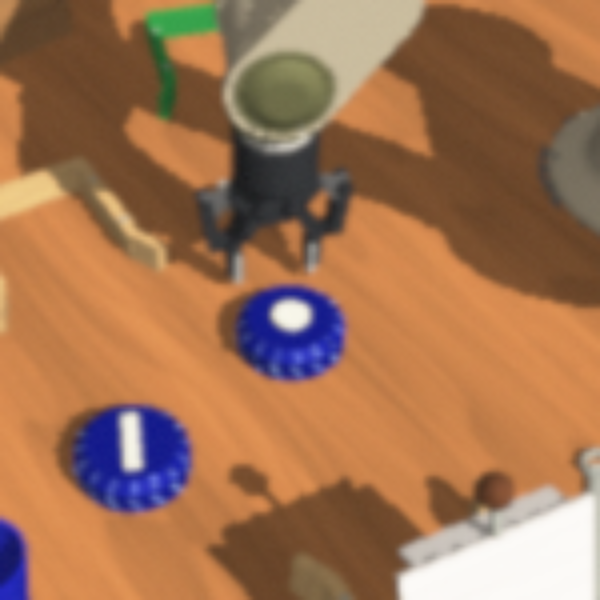

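The fingers stand straight behind the round-tag dish (picture px 290,335). Pushing.

jog_arm(
  targets=[
    [[0.015,0,0.002,0,0,0,0.06],[0.029,0,0.002,0,0,0.004,0.06],[0.04,0.001,0.002,0,0,-0.007,0.06],[0.05,0.0013,0.002,0,0,-0.019,0.06],[0.061,0.0016,0.002,0,0,-0.03,0.06],[0.0714,0.0017,0.002,0,0,-0.041,0.06],[0.082,0.0018,0.002,0,0,-0.052,0.06],[0.0926,0.0017,0.002,0,0,-0.063,0.06],[0.103,0.0015,0.002,0,0,-0.073,0.06],[0.1137,0.0011,0.002,0,0,-0.083,0.06],[0.1243,0.0007,0.002,0,0,-0.093,0.06],[0.1349,0.0001,0.002,0,0,-0.102,0.06]],
  ],
)

```text
t: 11.55
tool_pos: [0.4541, 0.023, 0.0266]
eef_rot: [180.0, 0.1, 73.3]
force: [-1.6, -3.5, 2.3]
finger_gap: 0.0597
```

```bash
python3 - <<'E'
from h import *
s=manip.observe();print(s['tool_pos'],s['eef_rot'],s['force'])
P=bez((.4325,-.030),(.512,.278),82,.18,31,.06,.0485,end=-.002)
print(P[10]);rows(P[11:22],.06)
im,d=manip.get_image("scene");cv2.imwrite("pics/s10.png",cv2.resize(im[110:260,200:350],None,fx=4,fy=4))
hsv=cv2.cvtColor(im,cv2.COLOR_BGR2HSV);print()
E
```

```text
[0.45407727 0.0230432  0.02660398] [1.79979303e+02 7.22084174e-02 7.33173469e+01] [-1.60294811 -3.51677773  2.29525911]
len 0.31697267482096597
((np.float64(0.45399363981459884), np.float64(0.023035201268705792), 0.028), np.float64(73.36974940251021))
[0.0105, 0.0003, -0.0014, 0.0, 0.001, -0.01, 0.06]
[0.0211, 0.0006, -0.0014, 0.0, 0.001, -0.019, 0.06]
[0.0317, 0.0008, -0.0014, 0.0, 0.001, -0.028, 0.06]
[0.0423, 0.0009, -0.0014, 0.0, 0.001, -0.037, 0.06]
[0.0528, 0.0008, -0.0015, 0.0, 0.001, -0.045, 0.06]
[0.0634, 0.0007, -0.0015, 0.0, 0.001, -0.054, 0.06]
[0.074, 0.0005, -0.0015, 0.0, 0.001, -0.062, 0.06]
[0.0845, 0.0002, -0.0015, 0.0, 0.001, -0.07, 0.06]
[0.0951, -0.0002, -0.0015, 0.0, 0.001, -0.077, 0.06]
[0.1057, -0.0007, -0.0015, 0.0, 0.001, -0.085, 0.06]
[0.1162, -0.0013, -0.0015, 0.0, 0.001, -0.092, 0.06]
```

View pics/s10.png

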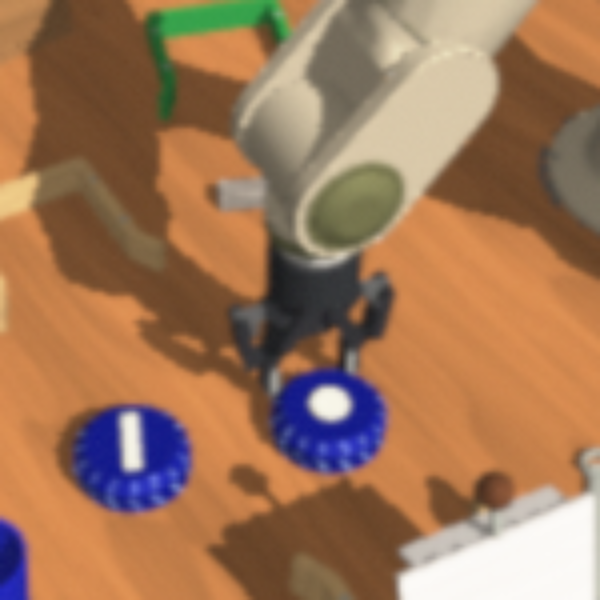

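The dish sits centred in the finger cradle (tag at px 330,403).

jog_arm(
  targets=[
    [[0.0105,0.0003,0,0,0,-0.01,0.06],[0.021,0.0006,0,0,0,-0.019,0.06],[0.0317,0.0008,0,0,0,-0.028,0.06],[0.0423,0.0009,0,0,0,-0.037,0.06],[0.0528,0.0008,0,0,0,-0.045,0.06],[0.0634,0.0007,0,0,0,-0.054,0.06],[0.074,0.0005,0,0,0,-0.062,0.06],[0.0845,0.0002,0,0,0,-0.07,0.06],[0.095,-0.0002,0,0,0,-0.077,0.06],[0.1057,-0.0007,0,0,0,-0.085,0.06],[0.1162,-0.0013,0,0,0,-0.092,0.06]],
  ],
)

```text
t: 12.7
tool_pos: [0.4862, 0.1347, 0.0265]
eef_rot: [180.0, 0.1, 78.6]
force: [-0.7, -1.8, 0.7]
finger_gap: 0.0602
```

```bash
cat >> h.py <<'E'
def tag(n,im,near,r=.06):
    hsv=cv2.cvtColor(im,cv2.COLOR_BGR2HSV);w=cv2.inRange(hsv,(0,0,130),(180,60,255))
    for c in cv2.findContours(w,0,2)[0]:
        M=cv2.moments(c)
        if M["m00"]<25 or M["m00"]>500:continue
        p=onz(n,M["m10"]/M["m00"],M["m01"]/M["m00"],.036)
        if np.linalg.norm(p[:2]-near)<r:print(n,"tag",p,M["m00"])
E
python3 - <<'E'
from h import *
s=manip.observe();print(s['tool_pos'],s['eef_rot'],s['force'])
P=bez((.4325,-.030),(.512,.278),82,.18,31,.06,.0485,end=-.002)
print(P[21]);rows(P[22:],.06)
im,d=manip.get_image("scene");cv2.imwrite("pics/s11.png",cv2.resize(im[150:300,230:380],None,fx=4,fy=4))
a=np.radians(s['eef_rot'][2]);e=s['tool_pos'][:2]+.0485*np.array([np.cos(a),np.sin(a)]);print("expect",e);tag("scene",im,e)
im,d=manip.get_image("top");tag("top",im,e)
E
```

```text
[0.48622387 0.13470759 0.02648794] [1.79980554e+02 7.56068636e-02 7.85801451e+01] [-0.69777637 -1.84961954  0.65023994]
len 0.31697267482096597
((np.float64(0.48620251256438346), np.float64(0.13474301220249846), 0.028), np.float64(78.5974520260417))
[0.0106, 0.0003, -0.0015, 0.0, 0.001, -0.007, 0.06]
[0.0212, 0.0005, -0.0015, 0.0, 0.001, -0.015, 0.06]
[0.0317, 0.0006, -0.0016, 0.0, 0.001, -0.021, 0.06]
[0.0423, 0.0007, -0.0016, 0.0, 0.001, -0.028, 0.06]
[0.0529, 0.0007, -0.0016, 0.0, 0.001, -0.035, 0.06]
[0.0634, 0.0006, -0.0016, 0.0, 0.001, -0.041, 0.06]
[0.074, 0.0004, -0.0016, 0.0, 0.001, -0.047, 0.06]
[0.0846, 0.0002, -0.0016, 0.0, 0.001, -0.054, 0.06]
[0.0951, -0.0001, -0.0016, 0.0, 0.001, -0.059, 0.06]
expect [0.49582673 0.18224742]
scene tag [0.49355476 0.18291373 0.036     ] 42.5
top tag [0.48826099 0.16443157 0.036     ] 88.0
```

View pics/s11.png

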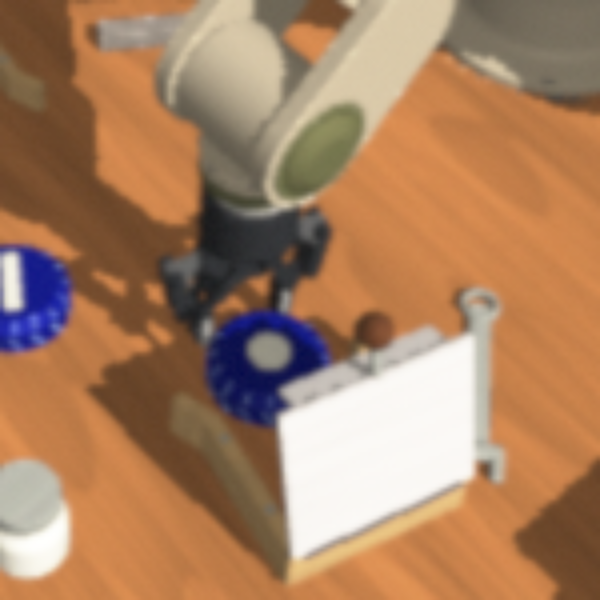

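The tag measures (.4936,.1829) against an expected (.4958,.1822), so the dish is on track. Into the nest:

jog_arm(
  targets=[
    [[0.0106,0.0003,0,0,0,-0.007,0.06],[0.021,0.0005,0,0,0,-0.015,0.06],[0.0317,0.0006,0,0,0,-0.021,0.06],[0.0423,0.0007,0,0,0,-0.028,0.06],[0.0529,0.0007,0,0,0,-0.035,0.06],[0.0634,0.0006,0,0,0,-0.041,0.06],[0.072,0.0004,0,0,0,-0.047,0.06],[0.08,0.0002,0,0,0,-0.054,0.06],[0.08,0.0002,0,0,0,-0.054,0.06]],
  ],
)

```text
t: 13.7
tool_pos: [0.5023, 0.2132, 0.0264]
eef_rot: [180.0, 0.1, 81.7]
force: [0.6, -0.2, -0.8]
finger_gap: 0.06
```

```bash
python3 - <<'E'
from h import *
s=manip.observe();print(s['tool_pos'],s['eef_rot'],s['force'])
a=np.radians(s['eef_rot'][2]);e=s['tool_pos'][:2]+.0485*np.array([np.cos(a),np.sin(a)]);print("expect",e,(np.r_[e,0]-np.array([.5125,.277,0]))@XN,(np.r_[e,0]-np.array([.5125,.277,0]))@YN)
im,d=manip.get_image("top");tag("top",im,e);cv2.imwrite("pics/t12.png",cv2.resize(im[150:260,90:210],None,fx=5,fy=5))
im,d=manip.get_image("scene");cv2.imwrite("pics/s12.png",cv2.resize(im[150:300,230:380],None,fx=4,fy=4));print(lidang(d,"scene",im))
E
```

```text
[0.50225745 0.21316561 0.0264083 ] [1.79961284e+02 5.02104716e-02 8.17000217e+01] [ 0.55219595 -0.16717368 -0.77410029]
expect [0.50925871 0.26115762] -0.016139305249703372 0.0010049115611395197
top tag [0.50766144 0.26613028 0.036     ] 58.5
(np.int64(520), np.float64(77.37160292071341), array([75.91697248, 81.00541403]))
```

View pics/t12.png

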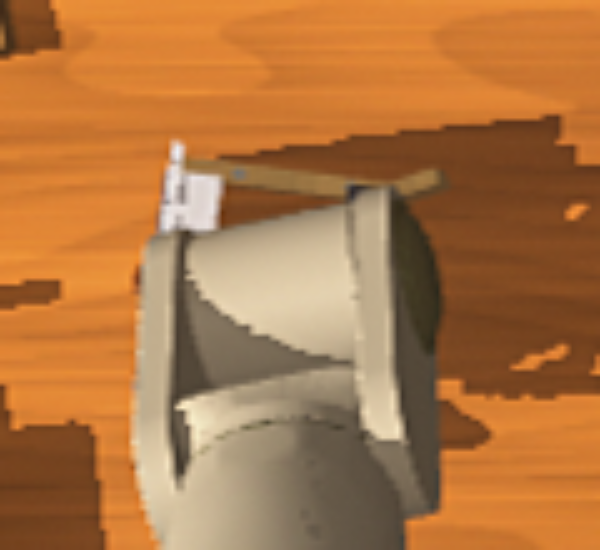

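View pics/s12.png

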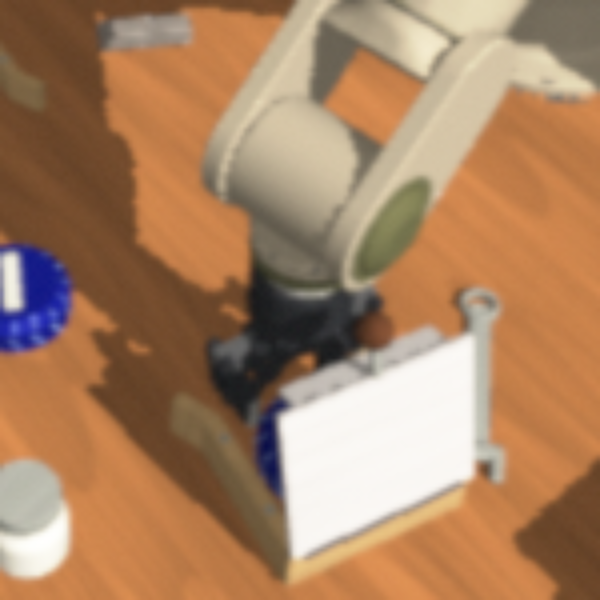

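The dish needs about 12 mm more. I'll check the wrist's clearance to the knob and apron in the depth picture first.

```bash
python3 - <<'E'
from h import *
im,d=manip.get_image("scene");C=cloud("scene",d);r=C-np.array([.5125,.277,0]);x=r@XN;y=r@YN;z=r[...,2]
hsv=cv2.cvtColor(im,cv2.COLOR_BGR2HSV)
for lo in np.arange(.04,.36,.02):
    m=(z>lo)&(z<lo+.02)&(abs(y)<.09)&(x<.0 if lo<.22 else x<.09)&(x>-.2)&~((hsv[...,1]>140)&(hsv[...,0]<20))
    if m.sum():print(round(lo,2),m.sum(),"max x",np.percentile(x[m],[50,90,98]).round(3), "y range",y[m].min().round(3),y[m].max().round(3))
E
```

```text
0.04 157 max x [-0.054 -0.012 -0.001] y range -0.085 0.068
0.06 114 max x [-0.061 -0.053 -0.049] y range -0.062 0.058
0.08 85 max x [-0.054 -0.048 -0.047] y range -0.064 0.055
0.1 182 max x [-0.058 -0.048 -0.046] y range -0.066 0.07
0.12 47 max x [-0.055 -0.03  -0.029] y range -0.038 0.028
0.14 116 max x [-0.036 -0.029 -0.028] y range -0.036 0.028
0.16 156 max x [-0.037 -0.028 -0.027] y range -0.037 0.021
0.18 53 max x [-0.041 -0.029 -0.027] y range -0.038 0.005
0.2 126 max x [-0.044 -0.029 -0.026] y range -0.038 0.014
0.22 81 max x [-0.05  -0.007 -0.   ] y range -0.053 0.034
0.24 207 max x [-0.023  0.005  0.007] y range -0.06 0.079
0.26 432 max x [-0.03   0.004  0.006] y range -0.06 0.089
0.28 802 max x [-0.049 -0.002  0.002] y range -0.057 0.09
0.3 671 max x [-0.066 -0.012 -0.005] y range -0.041 0.089
0.32 309 max x [-0.03  -0.016 -0.011] y range -0.017 0.088
0.34 440 max x [-0.064 -0.025 -0.02 ] y range 0.005 0.09
```

Clearance to the knob and apron is fine for another 11 mm.

jog_arm(
  targets=[
    [[0.003,0,0,0,0,0,0.06],[0.006,0,0,0,0,0,0.06],[0.009,0,0,0,0,0,0.06],[0.011,0,0,0,0,0,0.06],[0.011,0,0,0,0,0,0.06],[0.011,0,0,0,0,0,0.06],[0.011,0,0,0,0,0,0.06]],
  ],
)

```text
t: 14.55
tool_pos: [0.5037, 0.2231, 0.0264]
eef_rot: [180.0, 0.1, 81.6]
force: [0.7, 0.9, -0.1]
finger_gap: 0.0599
```

```bash
python3 - <<'E'
from h import *
s=manip.observe();print(s['tool_pos'],s['eef_rot'],s['force'])
a=np.radians(s['eef_rot'][2]);e=s['tool_pos'][:2]+.0485*np.array([np.cos(a),np.sin(a)]);print("expect",e,(np.r_[e,0]-np.array([.5125,.277,0]))@XN)
E
```

```text
[0.50372138 0.22313251 0.02637974] [1.79983129e+02 6.63720201e-02 8.16322112e+01] [ 0.6751805   0.86510427 -0.10348772]
expect [0.51077943 0.2711162 ] -0.006065998102279722
```

jog_arm(
  targets=[
    [[-0.01,0,0,0,0,0,0.06],[-0.04,0,0,0,0,0,0.06],[-0.08,0,-0.02,0,0,0,0.06],[-0.12,0,-0.06,0,0,0,0.06],[-0.15,0,-0.11,0,0,0,0.06],[-0.2,0,-0.14,0,0,0,0.06],[-0.24,0,-0.14,0,0,0,0.06],[-0.28,0,-0.14,0,0,0,0.06],[-0.28,0,-0.14,0,0,0,0.06]],
  ],
)

```text
t: 15.45
tool_pos: [0.4623, -0.0588, 0.1674]
eef_rot: [179.9, 0.2, 81.3]
force: [-1.2, 0.3, 0.3]
finger_gap: 0.0598
```

```bash
python3 - <<'E'
from h import *
s=manip.observe();print(s['tool_pos'],s['eef_rot'])
im,d=manip.get_image("top");tag("top",im,np.array([.511,.274]));tag("top",im,np.array([.6216,.0103]));cv2.imwrite("pics/t13.png",cv2.resize(im[150:260,90:210],None,fx=5,fy=5))
hsv=cv2.cvtColor(im,cv2.COLOR_BGR2HSV)
m=cv2.inRange(hsv,(110,120,40),(130,255,255))
for c in cv2.findContours(cv2.morphologyEx(m,cv2.MORPH_CLOSE,np.ones((3,3))),0,2)[0]:
    if cv2.contourArea(c)>200:
        (u,v),r=cv2.minEnclosingCircle(c);print("blue",u,v,r,onz("top",u,v,.02))
im,d=manip.get_image("scene");cv2.imwrite("pics/s13.png",im);print(lidang(d,"scene",im))
E
```

```text
[ 0.46228756 -0.05877022  0.16738137] [1.79890997e+02 1.51211513e-01 8.12725064e+01]
top tag [0.50880697 0.27167451 0.036     ] 70.0
top tag [0.51890156 0.33075476 0.036     ] 401.0
top tag [0.62096286 0.00959236 0.036     ] 77.0
blue 484.5 231.0 16.978025436401367 [ 0.42922603 -0.72471353  0.02      ]
blue 147.38397216796875 209.75967407226562 16.103561401367188 [0.50863082 0.27023345 0.02      ]
blue 479.5 178.5 16.86722755432129 [ 0.58506215 -0.71697305  0.02      ]
blue 234.6834259033203 170.4585723876953 15.891470909118652 [0.6211176  0.01050599 0.02      ]
blue 212.0737762451172 112.14753723144531 13.764310836791992 [0.79767818 0.07566939 0.02      ]
(np.int64(519), np.float64(77.42221860507347), array([76.03091921, 80.8289256 ]))
```

View pics/t13.png

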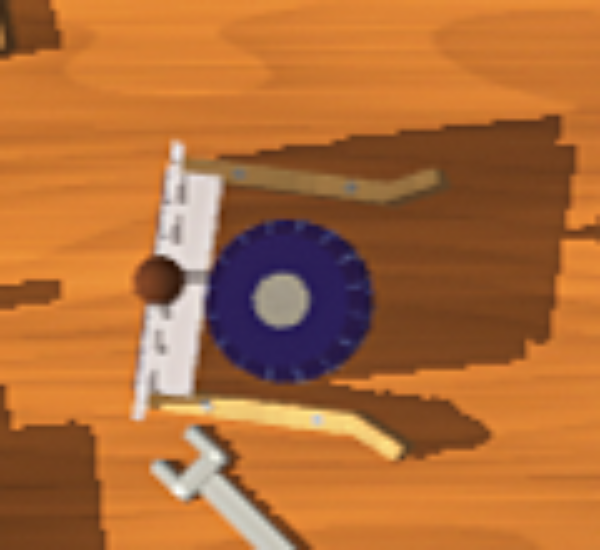

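View pics/s13.png

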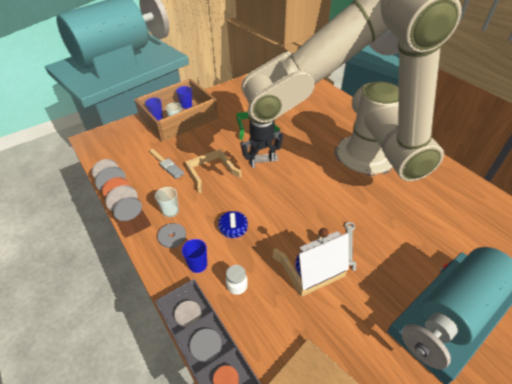

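The round-tag dish lies inside the nest with its centre at x≈-0.007, y≈+0.003 in the nest frame, and the lid hasn't moved. Next is the strip-tag dish.

```bash
python3 - <<'E'
from h import *
P=bez((.621,.0103),(.549,-.266),-95,.16,31,.06,.0485,flip=180)
for p in P[::6]:print(np.round(p[0],4),round(p[1],1))
p,y=P[0];g=-np.array([np.cos(np.radians(y)),np.sin(np.radians(y))]);q=np.array(p[:2])-.03*g
print(q);rows([((q[0],q[1],.167),y),((q[0],q[1],.0265),y)],.06)
E
```

```text
len 0.2871934290098642
[0.6425 0.0538 0.028 ] 63.6
[0.6154 0.003  0.028 ] 69.0
[ 0.5932 -0.0501  0.028 ] 73.8
[ 0.5757 -0.105   0.028 ] 78.0
[ 0.5626 -0.161   0.028 ] 81.7
[ 0.5532 -0.2177  0.028 ] 85.0
[0.65587459 0.0806279 ]
[0.1625, 0.1712, -0.0005, 0.0, 0.001, 0.312, 0.06]
[0.1627, 0.1712, 0.14, 0.0, 0.001, 0.312, 0.06]
```

jog_arm(
  targets=[
    [[0.035,0.036,0,0,0,0.08,0.06],[0.07,0.072,0,0,0,0.16,0.06],[0.1,0.108,0,0,0,0.24,0.06],[0.135,0.144,0,0,0,0.312,0.06],[0.1625,0.171,0,0,0,0.312,0.06],[0.1625,0.171,0.03,0,0,0.312,0.06],[0.1625,0.171,0.07,0,0,0.312,0.06],[0.1625,0.171,0.11,0,0,0.312,0.06],[0.1625,0.171,0.14,0,0,0.312,0.06],[0.1625,0.171,0.14,0,0,0.312,0.06],[0.1625,0.171,0.14,0,0,0.312,0.06]],
  ],
)

```text
t: 16.65
tool_pos: [0.6559, 0.083, 0.0272]
eef_rot: [180.0, 0.1, 63.8]
force: [0.8, -0.6, 0.4]
finger_gap: 0.06
```

```bash
python3 - <<'E'
from h import *
s=manip.observe();print(s['tool_pos'],s['eef_rot'],s['force'])
P=bez((.621,.0103),(.549,-.266),-95,.16,29,.06,.0485,flip=180,z=.0265)
rows(P[:11],.06)
im,d=manip.get_image("scene");cv2.imwrite("pics/s14.png",cv2.resize(im[120:300,150:330],None,fx=3.3,fy=3.3))
E
```

```text
[0.65590358 0.08304246 0.02722746] [1.79952492e+02 5.78490643e-02 6.38403354e+01] [ 0.77603434 -0.64387848  0.4069235 ]
len 0.2871934290098642
[-0.0322, 0.0009, 0.0008, 0.001, 0.001, 0.004, 0.06]
[-0.0424, 0.0002, 0.0008, 0.001, 0.001, -0.013, 0.06]
[-0.0527, -0.0005, 0.0008, 0.001, 0.001, -0.03, 0.06]
[-0.063, -0.0009, 0.0008, 0.001, 0.001, -0.047, 0.06]
[-0.0733, -0.0011, 0.0008, 0.001, 0.001, -0.064, 0.06]
[-0.0836, -0.0012, 0.0008, 0.001, 0.001, -0.08, 0.06]
[-0.0938, -0.001, 0.0008, 0.001, 0.001, -0.096, 0.06]
[-0.1041, -0.0007, 0.0008, 0.001, 0.001, -0.111, 0.06]
[-0.1144, -0.0002, 0.0008, 0.001, 0.001, -0.126, 0.06]
[-0.1247, 0.0004, 0.0009, 0.001, 0.001, -0.141, 0.06]
[-0.1349, 0.0012, 0.0009, 0.001, 0.001, -0.156, 0.06]
```

View pics/s14.png

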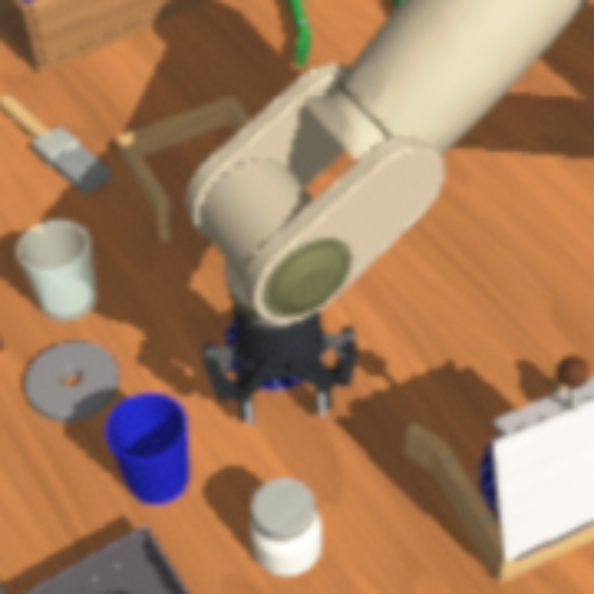

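The fingers are behind the strip dish, which is partly hidden by the gripper at px (285,360), and everything else is clear. Pushing.

jog_arm(
  targets=[
    [[-0.018,0.0005,0.001,0,0,0.004,0.06],[-0.0322,0.0009,0.001,0,0,0.004,0.06],[-0.0424,0.0002,0.001,0,0,-0.013,0.06],[-0.0527,-0.0005,0.001,0,0,-0.03,0.06],[-0.063,-0.0009,0.001,0,0,-0.047,0.06],[-0.0733,-0.0011,0.001,0,0,-0.064,0.06],[-0.0836,-0.0012,0.001,0,0,-0.08,0.06],[-0.0938,-0.001,0.001,0,0,-0.096,0.06],[-0.104,-0.0007,0.001,0,0,-0.111,0.06],[-0.1144,-0.0002,0.001,0,0,-0.126,0.06],[-0.1247,0.0004,0.001,0,0,-0.141,0.06],[-0.135,0.0012,0.001,0,0,-0.156,0.06]],
  ],
)

```text
t: 17.9
tool_pos: [0.5978, -0.0401, 0.0276]
eef_rot: [179.8, 0.0, 72.7]
force: [0.5, 2.3, 0.8]
finger_gap: 0.0604
```

```bash
python3 - <<'E'
from h import *
s=manip.observe();print(s['tool_pos'],s['eef_rot'],s['force'])
P=bez((.621,.0103),(.549,-.266),-95,.16,29,.06,.0485,flip=180,z=.0265)
print(P[10]);rows(P[11:22],.06)
a=np.radians(s['eef_rot'][2]);e=s['tool_pos'][:2]-.0485*np.array([np.cos(a),np.sin(a)]);print("expect",e)
im,d=manip.get_image("scene");cv2.imwrite("pics/s15.png",cv2.resize(im[120:300,150:330],None,fx=3.3,fy=3.3));tag("scene",im,e)
im,d=manip.get_image("top");tag("top",im,e)
E
```

```text
[ 0.59777542 -0.04007423  0.02755793] [1.79803718e+02 2.71185295e-02 7.27233186e+01] [0.49391102 2.27203328 0.76540319]
len 0.2871934290098642
((np.float64(0.5975340039205775), np.float64(-0.038595823095770046), 0.0265), np.float64(72.77804181717688))
[-0.0089, -0.0013, 0.0011, 0.003, 0.0, -0.015, 0.06]
[-0.0192, -0.0017, 0.0011, 0.003, 0.001, -0.029, 0.06]
[-0.0295, -0.002, 0.0011, 0.003, 0.001, -0.043, 0.06]
[-0.0397, -0.0022, 0.0011, 0.003, 0.001, -0.056, 0.06]
[-0.05, -0.0022, 0.0011, 0.003, 0.001, -0.069, 0.06]
[-0.0603, -0.002, 0.0011, 0.003, 0.001, -0.082, 0.06]
[-0.0706, -0.0017, 0.0011, 0.003, 0.001, -0.095, 0.06]
[-0.0808, -0.0012, 0.0011, 0.003, 0.001, -0.107, 0.06]
[-0.0911, -0.0007, 0.0011, 0.003, 0.001, -0.119, 0.06]
[-0.1013, 0.0, 0.0011, 0.003, 0.001, -0.13, 0.06]
[-0.1116, 0.0009, 0.0011, 0.003, 0.001, -0.142, 0.06]
expect [ 0.58337159 -0.08638599]
top tag [ 0.61466546 -0.05294856  0.036     ] 138.0
```

View pics/s15.png

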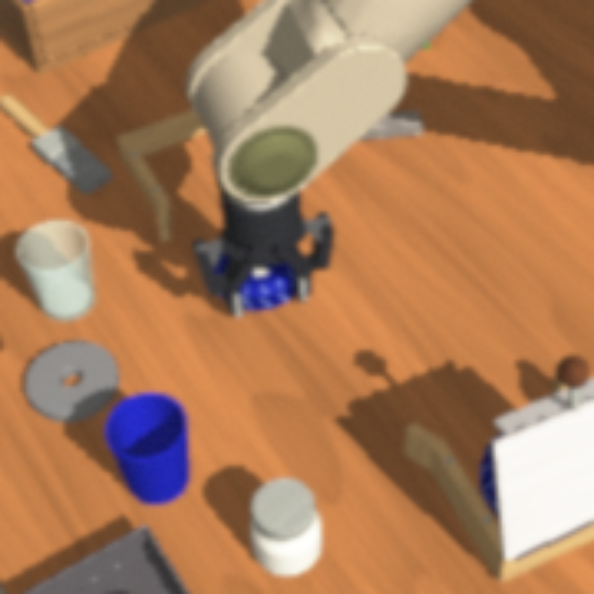

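The dish is in the cradle and moving (visible between the fingers at px 268,288).

jog_arm(
  targets=[
    [[-0.009,-0.0008,0,0,0,-0.015,0.06],[-0.0192,-0.0015,0,0,0,-0.029,0.06],[-0.0295,-0.002,0,0,0,-0.043,0.06],[-0.0397,-0.0022,0,0,0,-0.056,0.06],[-0.05,-0.0022,0,0,0,-0.069,0.06],[-0.0603,-0.002,0,0,0,-0.082,0.06],[-0.0706,-0.0017,0,0,0,-0.095,0.06],[-0.0808,-0.0012,0,0,0,-0.107,0.06],[-0.0911,-0.0007,0,0,0,-0.119,0.06],[-0.1013,0,0,0,0,-0.13,0.06],[-0.1116,0.0009,0,0,0,-0.142,0.06]],
  ],
)

```text
t: 19.1
tool_pos: [0.5648, -0.1471, 0.0262]
eef_rot: [180.0, 0.1, 80.9]
force: [1.0, 4.2, 3.6]
finger_gap: 0.06
```

```bash
python3 - <<'E'
from h import *
s=manip.observe();print(s['tool_pos'],s['eef_rot'],s['force'])
P=bez((.621,.0103),(.549,-.266),-95,.16,29,.06,.0485,flip=180,z=.0265,end=-.003)
print(P[21]);rows(P[22:],.06)
im,d=manip.get_image("scene");cv2.imwrite("pics/s16.png",cv2.resize(im[90:270,130:310],None,fx=3.3,fy=3.3))
im,d=manip.get_image("top");cv2.imwrite("pics/t16.png",cv2.resize(im[140:250,240:380],None,fx=5,fy=5))
E
```

```text
[ 0.56483229 -0.14710804  0.02616253] [1.79961861e+02 7.14434039e-02 8.08811434e+01] [1.02481978 4.15551825 3.61873016]
len 0.28422302232175
((np.float64(0.565806064585606), np.float64(-0.14464348975724356), 0.0265), np.float64(80.74718772482011))
[-0.0076, 0.0001, -0.0003, 0.001, 0.001, -0.009, 0.06]
[-0.0177, -0.0003, -0.0003, 0.001, 0.001, -0.02, 0.06]
[-0.0279, -0.0006, -0.0003, 0.001, 0.001, -0.031, 0.06]
[-0.038, -0.0007, -0.0003, 0.001, 0.001, -0.041, 0.06]
[-0.0482, -0.0008, -0.0003, 0.001, 0.001, -0.052, 0.06]
[-0.0584, -0.0007, -0.0003, 0.001, 0.001, -0.062, 0.06]
[-0.0685, -0.0005, -0.0003, 0.001, 0.001, -0.072, 0.06]
```

View pics/s16.png

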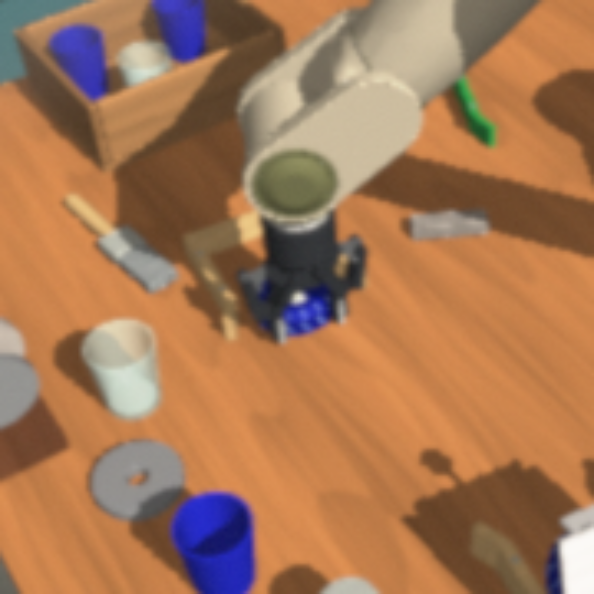

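View pics/t16.png

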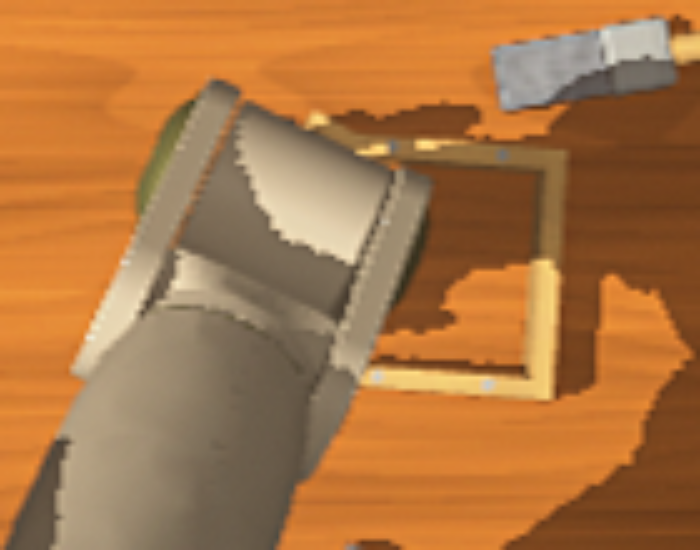

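The dish is entering the mouth centred. Final stretch:

jog_arm(
  targets=[
    [[-0.0076,0,0,0,0,-0.009,0.06],[-0.0177,-0.0003,0,0,0,-0.02,0.06],[-0.028,-0.0006,0,0,0,-0.031,0.06],[-0.038,-0.0007,0,0,0,-0.041,0.06],[-0.048,-0.0008,0,0,0,-0.052,0.06],[-0.058,-0.0007,0,0,0,-0.062,0.06],[-0.066,-0.0005,0,0,0,-0.072,0.06],[-0.072,-0.0005,0,0,0,-0.072,0.06],[-0.072,-0.0005,0,0,0,-0.072,0.06],[-0.072,-0.0005,0,0,0,-0.072,0.06]],
  ],
)

```text
t: 20.2
tool_pos: [0.553, -0.2176, 0.0261]
eef_rot: [180.0, 0.1, 85.0]
force: [-0.6, 0.6, 0.4]
finger_gap: 0.0604
```

```bash
python3 - <<'E'
from h import *
s=manip.observe();print(s['tool_pos'],s['eef_rot'],s['force'])
a=np.radians(s['eef_rot'][2]);e=s['tool_pos'][:2]-.0485*np.array([np.cos(a),np.sin(a)]);print("expect",e)
E
```

```text
[ 0.55297158 -0.21760244  0.02606608] [1.79973175e+02 9.19761240e-02 8.49525800e+01] [-0.63788906  0.60780201  0.39491301]
expect [ 0.54870454 -0.26591436]
```

Dead on. Retreat and look.

jog_arm(
  targets=[
    [[0.01,0,0,0,0,0,0.06],[0.04,0,0,0,0,0,0.06],[0.08,0,0,0,0,0,0.06],[0.12,0,-0.03,0,0,0,0.06],[0.15,0,-0.08,0,0,0,0.06],[0.17,0,-0.13,0,0,0,0.06],[0.17,0,-0.17,0,0,0,0.06],[0.17,0,-0.2,0,0,0,0.06],[0.17,0,-0.2,0,0,0,0.06],[0.17,0,-0.2,0,0,0,0.06]],
  ],
)

```text
t: 21.2
tool_pos: [0.5676, -0.0471, 0.2256]
eef_rot: [180.0, 0.1, 85.0]
force: [-0.4, 0.2, 0.1]
finger_gap: 0.0597
```

```bash
python3 - <<'E'
from h import *
s=manip.observe();print(s['tool_pos'],s['force'])
im,d=manip.get_image("top");cv2.imwrite("pics/t17.png",im);cv2.imwrite("pics/t17z.png",cv2.resize(im[140:250,240:380],None,fx=5,fy=5))
for p in((.511,.272),(.549,-.266)):tag("top",im,np.array(p),.03)
hsv=cv2.cvtColor(im,cv2.COLOR_BGR2HSV);m=cv2.inRange(hsv,(110,120,40),(130,255,255))
for c in cv2.findContours(cv2.morphologyEx(m,cv2.MORPH_CLOSE,np.ones((3,3))),0,2)[0]:
    if cv2.contourArea(c)>200:
        (u,v),r=cv2.minEnclosingCircle(c);print("blue",r,onz("top",u,v,.02))
im,d=manip.get_image("scene");cv2.imwrite("pics/s17.png",im);print(lidang(d,"scene",im))
E
```

```text
[ 0.56760136 -0.0470808   0.22562705] [-0.37162361  0.17525608  0.14776176]
top tag [0.50880697 0.27167451 0.036     ] 70.0
top tag [ 0.54720847 -0.26629369  0.036     ] 65.5
blue 16.978025436401367 [ 0.42922603 -0.72471353  0.02      ]
blue 16.103561401367188 [0.50863082 0.27023345 0.02      ]
blue 15.92715072631836 [ 0.54775729 -0.2666333   0.02      ]
blue 16.86722755432129 [ 0.58506215 -0.71697305  0.02      ]
blue 13.764310836791992 [0.79767818 0.07566939 0.02      ]
(np.int64(511), np.float64(77.42062540627381), array([76.04938088, 81.3287509 ]))
```

View pics/t17.png

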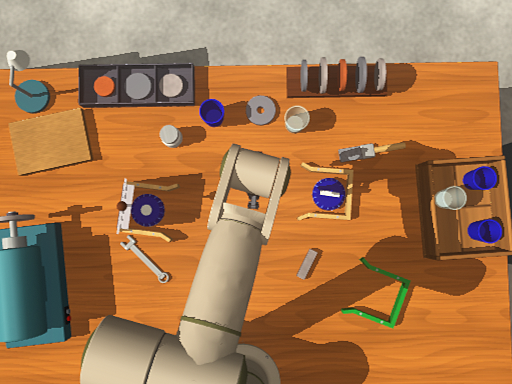

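View pics/t17z.png

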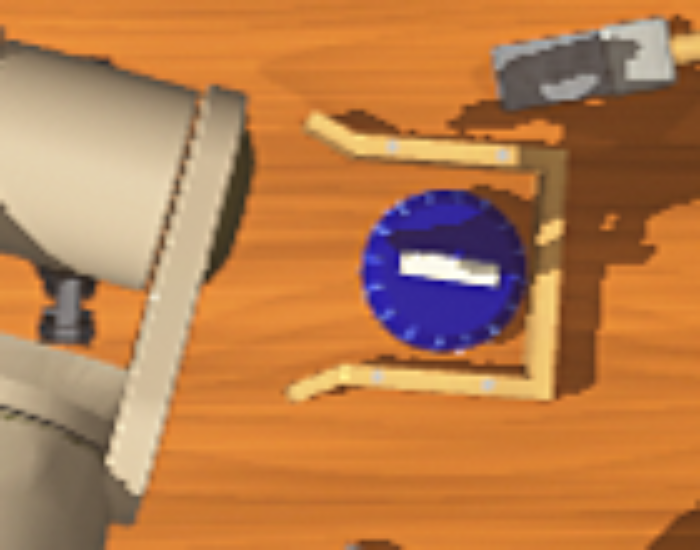

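View pics/s17.png

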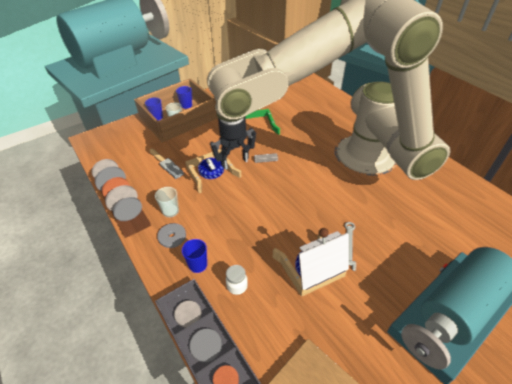

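Both dishes lie between their walls: the disc at top px (148,210) and the strip at (329,193). The lid stands open, the bystanders are unmoved, and the arm is clear. Handing in.

```bash
python3 -c "
from cell import manip
print(manip.job_done())"
```

```text
the job is handed in; nothing more can be done
None
```

I opened the lid, slid the round-tag dish into the pass nest and the strip-tag dish into the open nest, then handed the job in at about 21 s. No verdict was reported.

- **Lid:** the knob slipped out of the grip at about 57°, so I pushed it the rest of the way with closed fingers. The slope fit to the depth image gave 73.5°. A second reading, taken on the lid's upper face, gave about 77° and reads roughly 3° high. Both lie within 66–84°, and the second reading did not change after the pushes.
- **Round-tag dish:** its centre is at about x = -7 mm, y = +3 mm in the pass nest frame. The x limit is -13 mm, so this is the tighter fit; the camera and the arm's own position agreed to within 1–2 mm.
- **Strip-tag dish:** its centre is within about 2 mm of the reject nest centre.
- **Everything else:** in the last pictures the bystanders look unmoved, judged by eye, and the gripper is clear with a force reading of about zero.

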